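Pry open the die carrier

ROBOT

A 6-joint arm with a two-finger parallel gripper is mounted at the origin on a cart in front of the work surface, level with it; the furniture and walls round the work are solid. World frame = base frame: x ahead of the robot, y to its left, z up, the work surface at z = 0. Lengths are in mm, angles in rad, forces in N, time in s.
With the tool pointing down it reaches from about 300 to 850 mm from the base axis. Payload 4.2 kg.
Tool frame: the origin (TCP) lies at the very end of the fingers, on their centre line; the grasp point (between the pads) lies 19 mm behind it; z points along the fingers, y is the direction in which the jaws open and shut (so a half turn about z gives the same grasp; the last joint's range is limited). The gripper opens to 91 mm and grips with 3 to 60 N. Pads are 32 mm wide; open, the fingers measure 118 mm over their backs; the gripper's body (76 mm by 178 mm) begins 60 mm behind the grasp point.
Start: joints at [-1.291, 0.32, 1.565, -0, 1.257, -0.02], TCP at [169.817, -549.368, 213.976] pointing down, gripper open.
Joint ranges: [-3.11, 3.11], [-0.84, 2.01], [0.21, 2.61], [-1.34, 4.49], [0.05, 2.63], [-2.56, 2.56]. Speed limits (rad/s): [2.57, 2.57, 3.14, 3.14, 3.14, 3.14].

INTERFACE

Orientations are given as a unit quaternion [w, x, y, z].
In Python, from cell import bot, effector, ik, viewer, regions_of, pinpoint gives the robot as it stands. Calls block until the motion is done:
- bot.move_pose(position, orientation): joint-space move of the TCP to a pose.
- bot.line_to(position, rate=150, frame=None, threshold=None): straight line of the TCP; frame=None keeps the orientation; rate is the mean speed in mm/s. With threshold (N) it stops when the force on the tool has changed by that much, and returns True; else False.
- bot.move_j(angles): joint-space move.
- effector.gripper_to(opening, grip_force=None): opening from 0.0 (shut) to 1.0 (fully open); grip_force is the grip in N (None keeps the last); returns when the fingers have stopped.
- bot.hold(seconds).
- ik(position, orientation): joint angles nearest the present ones, or None.
- bot.get_obs(): the state.
- viewer.get_image(name): name is "scene" or "side" or "wrist"; returns a dict with "color" (400x640x3 uint8, red, green, blue), "range_z" (400x640 float32, mm along the optical axis (not along the pixel's ray), 0 where there is no reading), "fx", "fy", "cx", "cy" (pixels), "cam_to_world" (4x4, takes a point from camera to world coordinates). Camera axes: x right, y up, looking along -z (the intrinsics and any distortion apply to the point x, -y, -z); pixel columns grow to the right and rows downward; lengths in mm; the calibration is good to about 2 mm. A picture is of the moment at which its call begins.
A pose or a line that the arm cannot do raises bot.IKError and nothing moves.
- bot.hand_in(): hands the job in, once; it reports no verdict.
Trained networks look in a picture, given as the dict that the camera call returned (one of the last four; its "shot" number tells which), for a name from the list of things; names that differ only in an ending like _2 or _b are one class to them, and where a whole thing is asked for, a point or a joint stands for the part that bears it (a point fixed in the world has none). Each returns a list of dicts, best first, with "p" (0 to 1); they miss things now and then, are a little off and sometimes report something else, mostly with a low value. They report only what shows in the picture. A call takes as long as a camera call. They do not tell look-alikes from the thing itself.
- regions_of(picture, target): "region" (400x640 bool, what is visible of it) and "extent" ([left, top, right, bottom] in pixels, round what is visible of it).
- pinpoint(picture, target): "centre" ([column, row] in pixels: a listed point, or the origin of a listed thing).
The state is a dict: "clock": time; "joint_positions": joint angles; "dq": joint speeds; "joint_torque": joint torques, N m; "ee_pos": TCP position; "orientation": TCP orientation; "force": force on the tool from outside, world axes, zero at the start; "moment": the same for the moment, N m; "gripper_width": opening from 0.0 (shut) to 1.0 (fully open).
Only numpy, scipy, OpenCV 4.12 (cv2) and the standard library are available. Lean on these libraries where they do the work, as an engineer would, in place of code of your own. Each camera call takes 0.05 s, during which the arm holds its last target. There are 200 camera calls.

TASK

Stand the loupe upright on the bench, clear of the die carrier whose lid it is on. Then take the opener from its stand, put its foot into the pocket under the front edge of the carrier's lid and lever the lid off its catches, and swing it over with the opener until it stays fully open by itself; nothing but the opener may push on the lid. Stand the opener back in its well, foot down, and leave the waffle pack in the carrier and the things around it as they are.

Things in the scene. Friction and masses are not known exactly. Their poses are not given: they have to be found in the camera images.
- carrier: fixed die carrier: square aluminium box 110 x 110 mm, walls 26 mm high, with a flat dark lid 8 mm thick flush with its outside (its closed top at z = 34 mm). Origin: centre of its underside; front (-x) with the pry pocket, hinge at the back (+x). Two spring ball catches inside the front wall hold the lid: about 8 N at the front edge frees it
- pry_pocket (a point): middle of the mouth of the pry pocket: a recess in the front wall right under the lid's front edge, open to the front, 32 mm wide (y), 14 mm deep (x), from z = 14 mm (sill) to z = 26 mm (underside of the lid); this point is on the front face at z = 20 mm. Axes as the carrier
- lid_hinge (a point): middle of the hinge line of the lid, in the carrier's frame 55 mm behind its centre and 26 mm up; the hinge line runs along the carrier's y. It turns with the lid
- lid_front (a point): middle of the lower front edge of the lid, 110 mm from the hinge line; moves with the lid
- lid (a joint): lid angle in rad: 0 shut on its catches, growing as the front edge rises; the catches let go at about 0.06; beyond about 1.6 it falls over by itself onto its stop at 1.92 (fully open), below that it falls shut
- opener: small pry-bar-like opener, 150 mm, standing foot down in its well. Origin: on the handle's axis, at the underside of the foot; z up along the handle. Black handle 12 (x) by 16 (y) mm from z = 45 to 150 mm; below it a steel blade 2.4 x 12 mm at x = -4.8 mm, bent square at its lower end into a flat thin foot from x = -6 to +9 mm, 12 mm wide and 2.2 mm thick, that points to +x
- foot_tip (a point): end of the opener's foot, 9 mm ahead (+x) of the handle's axis
- stand: fixed tool stand, white block 50 x 110 x 66 mm on a dark plate 58 x 118 x 5 mm, with two round wells of 30 mm diameter and 60 mm depth, at y = +30 mm (opener) and y = -30 mm (steel tweezers stand in it, up to z = 128 mm). Origin: centre of its underside
- well (a point): centre of the floor of the opener's well, 6 mm above the bench; the well's mouth is 60 mm above it
- loupe: black eye loupe, round, 38 mm diameter, 35 mm high, standing on the closed lid at the start. Origin: centre of its underside
- waffle_pack: black waffle pack 51 x 51 x 8 mm with dies, lying in the nest inside the carrier. Origin: centre of its underside
- vial: white vial, 25 mm diameter, 47 mm high, loose beside the carrier's left side. Origin: centre of its underside
- chip_box: flat white chip box 59 x 54 x 16 mm, loose at the right in front of the carrier. Origin: centre of its underside
- weight: brass check weight, 18 mm diameter, 31 mm high, loose at the left in front of the carrier. Origin: centre of its underside
- fixture: pale fixture block 40 x 56 x 22 mm, loose to the right of the carrier. Origin: centre of its underside
- die_box: closed black box 75 x 68 x 42 mm, fixed. Origin: centre of its underside
Things that resemble listed ones, but are neither listed nor needed, are in the scene too. Several things have the shape of the loupe; the one meant has the colours described above.

How it is judged:
By the outcome, as a careful person would: the job done as asked, in the order asked, and still so for the second after the job is handed in, with the robot touching nothing.
It also fails if it takes over 66 s, if anything falls off the work surface, if the arm or the gripper's body presses on something with over 40 N, if the wrist force passes 120 N, or if a joint passes its speed limit or range.

## Working session

There is one attempt and no reset: what is moved stays moved. The work goes in short steps, each a Python script; the robot and the scene stay as the last script left them, time stands still between calls to the robot, and variables do not carry over. Pictures are saved under pics/ and viewed, about 8 in all and at most 12, crops included, and the job is handed in when it is done.

```bash
ls; mkdir -p pics; cat > h.py <<'E'
import numpy as np, cv2
from cell import bot, effector, ik, viewer, regions_of, pinpoint
def cloud(im):
    d=im["range_z"]; v,u=np.mgrid[0:400,0:640]
    P=np.stack([(u-im["cx"])/im["fx"]*d,-(v-im["cy"])/im["fy"]*d,-d,np.ones_like(d)],-1)
    W=P@np.array(im["cam_to_world"]).T
    W[d<=0]=np.nan
    return W[...,:3]
def ray(im,uv,z):
    M=np.array(im["cam_to_world"]); d=M[:3,:3]@np.array([(uv[0]-im["cx"])/im["fx"],-(uv[1]-im["cy"])/im["fy"],-1])
    o=M[:3,3]; return o+d*(z-o[2])/d[2]
def save(im,n,crop=None,k=1):
    c=im["color"]
    if crop: c=c[crop[1]:crop[3],crop[0]:crop[2]]
    cv2.imwrite("pics/"+n,cv2.resize(c[...,::-1],None,fx=k,fy=k,interpolation=cv2.INTER_CUBIC))
E
python3 - <<'E'
from h import *
o=bot.get_obs(); print(o)
ims={n:viewer.get_image(n) for n in("scene","side")}
print([k for k in ims["scene"]], )
for n,im in ims.items():
    save(im,n+"0.png"); print(n,np.round(im["cam_to_world"],3).tolist(),im["fx"],im["cx"],im["cy"],{k:v for k,v in im.items() if k not in("color","range_z","cam_to_world")})
    C=cloud(im)
    for t in ["carrier","lid","pry_pocket","lid_hinge","lid_front","opener","foot_tip","stand","well","loupe","vial","chip_box","weight","fixture","die_box"]:
        for r in pinpoint(im,t)[:4]:
            print(n,t,"pin",np.round(r["p"],2),np.round(r["centre"]))
        if t in("pry_pocket","lid_hinge","lid_front","foot_tip","well","lid"):continue
        for r in regions_of(im,t)[:5]:
            pts=C[r["region"]]; pts=pts[~np.isnan(pts[:,0])]
            print(n,t,"reg",np.round(r["p"],2),r["extent"],np.round(np.nanmedian(pts,0)),np.round(np.percentile(pts,[2,98],axis=0)).tolist() if len(pts) else None, im["color"][r["region"]].mean(0).round())
E
```

```text
pics
{'clock': 0.0, 'joint_positions': array([-1.29100833e+00,  3.20293524e-01,  1.56566660e+00, -1.35721998e-05,
        1.25743491e+00, -1.99881024e-02]), 'dq': array([-7.87163531e-05,  1.15107031e-03,  1.25102845e-03,  2.17558123e-04,
       -5.53038595e-05, -2.23978401e-04]), 'joint_torque': array([-5.37488613e-04, -4.12454081e+01, -2.31970632e+01,  7.27715436e-02,
        4.59006114e-02, -1.25773690e-04]), 'ee_pos': array([ 169.66201085, -548.86050532,  213.12419989]), 'orientation': array([-8.92762538e-04,  9.88787087e-01,  1.49329451e-01, -1.23135114e-04]), 'force': array([-0.12145436, -0.32381229, -0.58917543]), 'moment': array([ 0.00269261, -0.01222334, -0.00148435]), 'gripper_width': 1.0027292656182252}
['color', 'range_z', 'fx', 'fy', 'cx', 'cy', 'cam_to_world', 'shot']
scene [[-0.63, 0.528, -0.569, 2.697], [-0.776, -0.423, 0.467, 406.529], [0.005, 0.736, 0.677, 636.537], [0.0, 0.0, 0.0, 1.0]] 382.9366956328449 321.0954934120624 201.6548113781222 {'fx': 382.9366956328449, 'fy': 382.9366956328449, 'cx': 321.0954934120624, 'cy': 201.6548113781222, 'shot': 1}
scene carrier pin 0.81 [321. 188.]
scene carrier reg 0.87 [293.0, 164.5, 352.5, 207.1] [552. -53.  33.] [[514.0, -110.0, 2.0], [634.0, -7.0, 36.0]] [82. 83. 85.]Traceback (most recent call last):
  File "<stdin>", line 9, in <module>
ValueError: it knows: carrier, chip_box, die_box, fixture, foot_tip, lid_front, lid_hinge, loupe, opener, pry_pocket, stand, vial, waffle_pack, weight, well
```

```bash
cat > look.py <<'E'
from h import *
def report(names,targets,tag):
    for n in names:
        im=viewer.get_image(n); save(im,n+tag+".png"); C=cloud(im)
        for t in targets:
            for r in pinpoint(im,t)[:4]:
                print(n,t,"pin",np.round(r["p"],2),np.round(r["centre"]))
            if t in("pry_pocket","lid_hinge","lid_front","foot_tip","well"):continue
            for r in regions_of(im,t)[:5]:
                pts=C[r["region"]]; pts=pts[~np.isnan(pts[:,0])]
                print(n,t,"reg",np.round(r["p"],2),np.round(r["extent"]),np.round(np.median(pts,0)),np.round(np.percentile(pts,[2,98],axis=0)).tolist() if len(pts) else None, im["color"][r["region"]].mean(0).round())
E
python3 - <<'E'
from look import *
report(["scene","side"],["carrier","pry_pocket","lid_hinge","lid_front","opener","foot_tip","stand","well","loupe","vial","chip_box","weight","fixture","die_box"],"0")
a=[cv2.imread("pics/%s0.png"%n) for n in("scene","side")]
cv2.imwrite("pics/both.png",cv2.resize(np.vstack(a),(480,600)))
E
```

```text
scene carrier pin 0.88 [320. 187.]
scene carrier reg 0.88 [295. 164. 353. 203.] [554. -53.  33.] [[514.0, -111.0, 0.0], [640.0, -7.0, 36.0]] [83. 84. 86.]
scene pry_pocket pin 0.62 [334. 194.]
scene lid_hinge pin 0.81 [312. 169.]
scene lid_front pin 0.63 [335. 191.]
scene lid_front pin 0.4 [178. 282.]
scene opener pin 0.63 [384. 205.]
scene opener reg 0.77 [154. 229. 178. 270.] [521. 342. 110.] [[517.0, 333.0, 0.0], [637.0, 349.0, 156.0]] [33. 33. 33.]
scene opener reg 0.25 [296. 164. 352. 194.] [566. -59.  34.] [[518.0, -116.0, 26.0], [637.0, -11.0, 36.0]] [78. 80. 83.]
scene stand pin 0.72 [194. 279.]
scene stand reg 0.84 [159. 227. 230. 302.] [502. 312.  51.] [[482.0, 257.0, 0.0], [547.0, 369.0, 69.0]] [128. 126. 118.]
scene stand reg 0.3 [292. 162. 351. 206.] [554. -54.  33.] [[514.0, -112.0, 3.0], [634.0, -7.0, 36.0]] [82. 83. 85.]
scene well pin 0.87 [178. 283.]
scene loupe pin 0.73 [264. 198.]
scene loupe pin 0.66 [328. 174.]
scene loupe pin 0.62 [373. 226.]
scene loupe pin 0.58 [284. 231.]
scene loupe reg 0.79 [364. 212. 378. 236.] [390. -54.  22.] [[378.0, -73.0, -0.0], [409
[... 3196 characters left out ...]
]
side chip_box reg 0.61 [346. 180. 370. 196.] [ 434. -127.   16.] [[408.0, -164.0, 2.0], [460.0, -111.0, 19.0]] [169. 169. 167.]
side weight pin 0.51 [318. 221.]
side weight reg 0.56 [315. 209. 326. 220.] [505.  23.  18.] [[498.0, 1.0, 1.0], [513.0, 28.0, 33.0]] [143. 128.  97.]
side fixture pin 0.68 [356. 190.]
side fixture pin 0.6 [298. 199.]
side fixture pin 0.42 [306. 174.]
side fixture reg 0.51 [303. 168. 315. 177.] [ 577. -194.   16.] [[570.0, -205.0, 5.0], [599.0, -170.0, 23.0]] [148. 146. 144.]
side die_box pin 0.81 [345. 164.]
side die_box pin 0.39 [357. 190.]
side die_box reg 0.62 [334. 143. 362. 168.] [ 487. -260.   38.] [[451.0, -319.0, 1.0], [528.0, -245.0, 45.0]] [38. 37. 38.]
```

View pics/scene0.png

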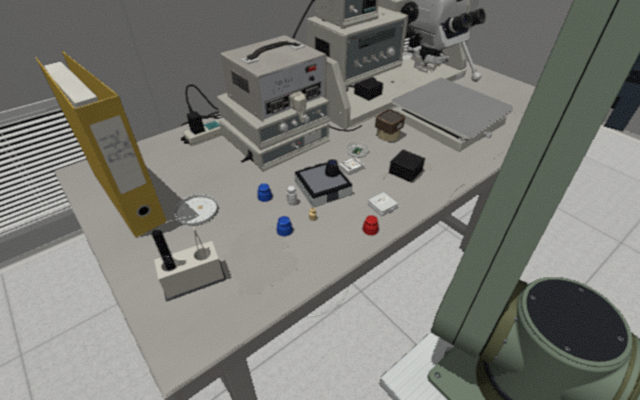

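View pics/side0.png

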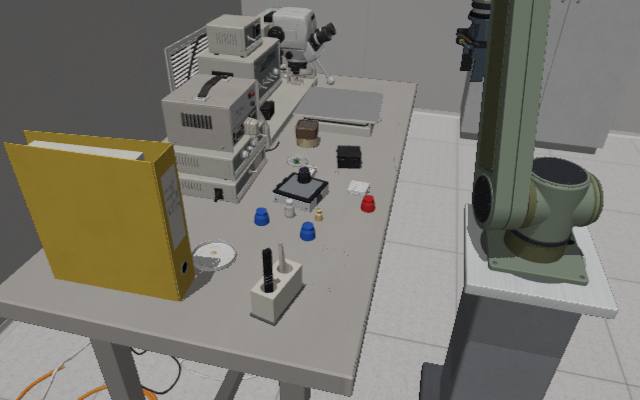

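The loupe shape appears four times in the scene image: blue at (264,192), blue at (284,226), red at (371,225) and black at (331,169). The black one stands on the carrier's lid, so it is the one meant. I'll confirm it from the wrist camera above.

```bash
cat >> h.py <<'E'
def down(yaw): return np.array([0,np.cos(yaw/2),np.sin(yaw/2),0])
def where(im,t,z=None):
    r=pinpoint(im,t); return [(round(a["p"],2),np.round(a["centre"],1).tolist(),np.round(ray(im,a["centre"],z),1).tolist()) for a in r[:3]]
E
python3 - <<'E'
from h import *
s=viewer.get_image("scene"); np.save("sc.npy",cloud(s))
C=cloud(s).reshape(-1,3)
for nm,(x0,x1,y0,y1) in dict(behind_carrier=(640,900,-150,40),binder=(480,900,230,450),front=(300,520,-150,250)).items():
    m=(C[:,0]>x0)&(C[:,0]<x1)&(C[:,1]>y0)&(C[:,1]<y1)&(C[:,2]>60); p=C[m]
    print(nm,len(p), [np.round(np.percentile(p[:,k],[1,10,50,99])).tolist() for k in range(3)] if len(p) else '')
print("clock",bot.get_obs()["clock"])
bot.move_pose([520,-60,330],down(1.45))
im=viewer.get_image("wrist"); save(im,"w1.png"); o=bot.get_obs()
print(o["clock"],o["joint_positions"].round(2),o["ee_pos"].round(1),np.round(im["cam_to_world"],3).tolist())
for t,z in dict(pry_pocket=20,lid_hinge=26,lid_front=26,loupe=34,carrier=0,weight=0).items(): print(t,where(im,t,z))
W=cloud(im); np.save("w1.npy",W)
for r in regions_of(im,"loupe")[:2]:
    p=W[r["region"]]; t=p[p[:,2]>62]; print(r["p"],r["extent"],np.nanmedian(p,0).round(),len(t),t.min(0).round(1) if len(t) else '',t.max(0).round(1) if len(t) else '')
# lid top rectangle
m=((W[...,2]>30)&(W[...,2]<38)&(W[...,0]>480)&(W[...,0]<680)&(W[...,1]>-150)&(W[...,1]<30)).astype(np.uint8)
m=cv2.morphologyEx(m,cv2.MORPH_OPEN,np.ones((3,3)));n,l,st,_=cv2.connectedComponentsWithStats(m);k=1+st[1:,4].argmax()
P=W[l==k][:,:2].astype(np.float32); print(cv2.minAreaRect(P),np.median(W[l==k][:,2]))
E
```

```text
behind_carrier 7910 [[707.0, 727.0, 744.0, 896.0], [-147.0, -121.0, -37.0, 18.0], [62.0, 87.0, 187.0, 283.0]]
binder 8859 [[491.0, 521.0, 708.0, 893.0], [266.0, 296.0, 333.0, 367.0], [62.0, 66.0, 211.0, 317.0]]
front 0 
clock 2.65
4.8917 [-0.14  0.19  1.46 -0.    1.5  -0.02] [519.9 -60.8 329.8] [[0.993, 0.116, 0.035, 528.307], [-0.121, 0.952, 0.283, 20.245], [-0.0, -0.285, 0.959, 501.017], [0.0, 0.0, 0.0, 1.0]]
pry_pocket [(0.92, [326.2, 157.8], [524.1, -58.6, 20.0])]
lid_hinge [(0.72, [404.7, 162.9], [634.3, -78.4, 26.0])]
lid_front [(0.57, [327.8, 159.5], [526.2, -60.3, 26.0]), (0.53, [274.2, 215.3], [437.1, -133.8, 26.0])]
loupe [(0.98, [242.9, 163.2], [407.6, -49.7, 34.0]), (0.96, [305.2, 48.5], [514.2, 86.1, 34.0]), (0.61, [397.9, 54.2], [631.2, 65.1, 34.0])]
carrier [(0.65, [363.5, 157.9], [579.3, -68.8, 0.0])]
weight [(0.57, [310.5, 105.6], [510.5, 15.5, 0.0])]
0.81 [228.5, 153.8, 258.0, 180.8] [401. -57.  33.] 0  
0.75 [354.9, 172.0, 381.3, 199.8] [575. -92.  67.] 318 [ 564.1 -109.2   62.1] [590.6 -84.3  70.5]
((578.6673583984375, -68.65919494628906), (110.21697998046875, 112.1730728149414), 77.095947265625) 34.567383700694194
```

View pics/w1.png

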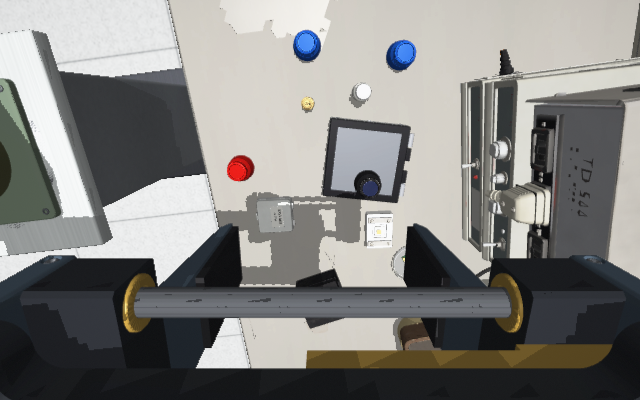

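The wrist view shows the carrier at (367,160) with its pocket side left at (326,158). The black loupe on the lid is at (368,185). The red one at (240,168) and the blue ones at (307,45) and (401,54) are decoys. One enlarged crop to confirm, plus checks of the binder clearance and the tilted-pose reach.

```bash
python3 - <<'E'
import cv2,numpy as np
a=cv2.imread("pics/w1.png")[100:240,290:430]; cv2.imwrite("pics/w1c.png",cv2.resize(a,None,fx=4,fy=4,interpolation=cv2.INTER_CUBIC))
C=np.load("sc.npy").reshape(-1,3)
for z0,z1 in((70,130),(130,170),(170,260)):
    for y0,y1 in((290,320),(320,345),(345,400)):
        m=(C[:,2]>z0)&(C[:,2]<z1)&(C[:,1]>y0)&(C[:,1]<y1)&(C[:,0]>450)&(C[:,0]<900)
        p=np.sort(C[m,0]); print(z0,y0,len(p),p[[0,len(p)//10,len(p)//4,len(p)//2]].round() if len(p) else '')
W=np.load("w1.npy"); m=(W[...,2]>60)&(W[...,0]>640)&(W[...,1]>-140)&(W[...,1]<20); p=np.sort(W[m][:,0]); print(p[[0,5,20,100]])
E
```

```text
70 290 342 [704. 707. 708. 709.]
70 320 473 [516. 518. 520. 706.]
70 345 470 [520. 524. 705. 707.]
130 290 251 [705. 707. 708. 709.]
130 320 342 [516. 519. 522. 706.]
130 345 344 [520. 526. 705. 707.]
170 290 706 [705. 707. 708. 709.]
170 320 615 [704. 705. 706. 707.]
170 345 815 [701. 705. 706. 707.]
[703.51022735 703.85560159 704.45412437 705.14738463]
```

View pics/w1c.png

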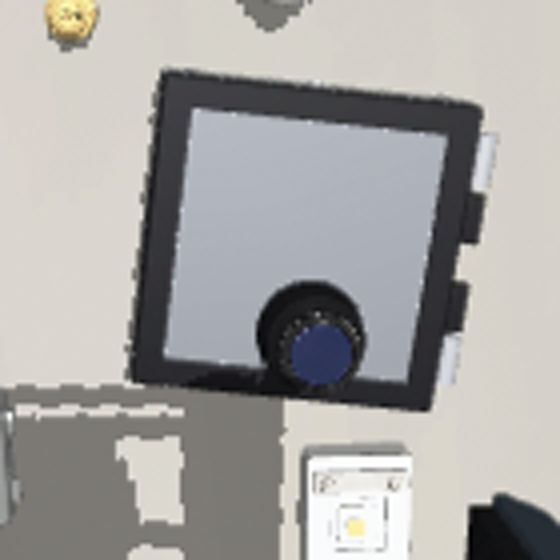

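The crop confirms it: the loupe is black with a blue lens, and it stands on the lid at crop (312,335). The hinge knuckles are on the right (+x) side. Now picking it up.

```bash
python3 - <<'E'
from h import *
q=down(1.45); x,y=577,-97
bot.move_pose([x,y,125],q)
print(bot.line_to([x,y,39],rate=120,threshold=6))
effector.gripper_to(0.0,grip_force=20); o=bot.get_obs(); print("w",o["gripper_width"]*91,o["ee_pos"].round(1),o["force"].round(1))
bot.line_to([x,y,110],rate=200)
print("w",bot.get_obs()["gripper_width"]*91)
q2=down(1.9); X,Y=415,170
bot.move_pose([X,Y,90],q2)
print(bot.line_to([X,Y,5.5],rate=100,threshold=4),bot.get_obs()["ee_pos"].round(1))
effector.gripper_to(0.75)
bot.line_to([X,Y,110],rate=250)
o=bot.get_obs(); print(o["clock"],o["joint_positions"].round(2))
# view the stand
bot.move_pose([470,300,330],down(1.57+0.55))
im=viewer.get_image("wrist"); save(im,"w2.png"); W=cloud(im); np.save("w2.npy",W)
for t,z in dict(opener=6,well=6,stand=0,foot_tip=6,loupe=0).items(): print(t,where(im,t,z))
for r in regions_of(im,"loupe")[:3]:
    p=W[r["region"]]; p=p[p[:,2]>3]; print(r["p"],np.round(r["extent"]),p.min(0).round(1),p.max(0).round(1),im["color"][r["region"]].mean(0))
m=(W[...,2]>148)&(W[...,2]<164)&(abs(W[...,0]-520)<45)&(abs(W[...,1]-340)<45)
print(m.sum()); P=W[m]; print(cv2.minAreaRect(P[:,:2].astype(np.float32)),np.median(P,0))
for a,b in((70,90),(90,110),(110,130),(130,150)):
    m=(W[...,2]>a)&(W[...,2]<b)&(abs(W[...,0]-520)<45)&(abs(W[...,1]-340)<45); P=W[m]; print(a,len(P),P.min(0).round(),P.max(0).round())
m=(W[...,2]>60)&(W[...,2]<70)&(abs(W[...,0]-515)<60)&(abs(W[...,1]-312)<80);P=W[m];print("stand",cv2.minAreaRect(P[:,:2].astype(np.float32)))
print(bot.get_obs()["clock"],bot.get_obs()["joint_positions"].round(2))
E
```

```text
False
w 37.57413458764625 [577.1 -97.   39. ] [ 0.5  0.8 -0.5]
w 37.295769891334515
True [414.3 169.2   4.9]
11.5917 [ 0.36  0.23  1.99 -0.    0.93  0.03]
opener [(0.79, [370.9, 155.1], [525.5, 340.0, 6.0])]
well [(0.95, [371.6, 155.0], [526.3, 340.7, 6.0])]
stand [(0.7, [356.4, 167.0], [518.2, 313.4, 0.0])]
foot_tip [(0.74, [371.3, 156.9], [527.5, 338.1, 6.0])]
loupe [(0.92, [286.9, 279.4], [523.3, 94.4, 0.0]), (0.63, [338.2, 322.6], [640.7, 68.1, 0.0])]
0.71 [275. 270. 294. 286.] [497.9  88.8   4.1] [529.8 112.9  36.7] [ 25.72063492  71.17777778 156.        ]
0.71 [230. 327. 290. 369.] [ 437.9 -103.4    3.1] [590.8 315.6 440.4] [85.82715008 86.96205734 88.50674536]
0.69 [327. 316. 350. 343.] [621.9  54.    3.6] [655.3  85.6  36.5] [ 29.33333333  76.40618102 164.68653422]
183
((524.95751953125, 343.104248046875), (15.987563133239746, 12.171774864196777), 48.752811431884766) [523.79483869 343.43604872 155.80479457]
70 49 [516. 334.  70.] [526. 353.  90.]
90 60 [515. 333.  90.] [527. 352. 110.]
110 67 [516. 335. 110.] [526. 352. 130.]
130 75 [516. 335. 130.] [526. 351. 150.]
stand ((518.619873046875, 313.6752014160156), (109.96209716796875, 50.67103958129883), 76.6083755493164)
12.9667 [ 0.55  0.24  1.39  0.    1.51 -0.  ]
```

View pics/w2.png

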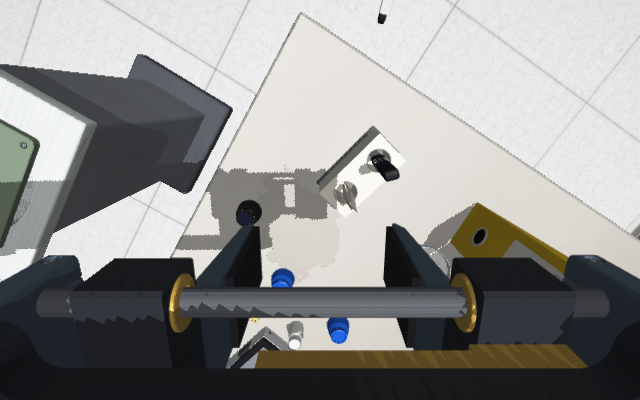

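The loupe now stands at (248,212), near its target spot. The opener is at (380,165) in the upper well. The handle's 12 mm axis lies along −41° or 139°, and the networks hint that the foot points to −41°. I'll grasp on that basis and check after lifting.

```bash
python3 - <<'E'
from h import *
q=down(0.851); x,y=525,343.1
effector.gripper_to(0.6)
bot.move_pose([x,y,190],q)
print(bot.line_to([x,y,86],rate=120,threshold=8))
effector.gripper_to(0.0,grip_force=60); o=bot.get_obs(); print("w",o["gripper_width"]*91,o["ee_pos"].round(1),o["force"].round(1))
bot.line_to([x,y,186],rate=150); o=bot.get_obs()
print("w",o["gripper_width"]*91,o["force"].round(2),o["moment"].round(3),o["clock"],o["joint_positions"].round(2))
out=[]
for n in("scene","side","wrist"):
    im=viewer.get_image(n); 
    for t in("foot_tip","opener"): print(n,t,[(round(r["p"],2),np.round(r["centre"],1).tolist()) for r in pinpoint(im,t)[:2]])
    M=np.array(im["cam_to_world"]); p=M[:3,:3].T@(np.array([x,y,115])-M[:3,3]); u=im["cx"]-im["fx"]*p[0]/p[2]; v=im["cy"]+im["fy"]*p[1]/p[2]; print(n,u,v)
    u=int(np.clip(u,50,590)); v=int(np.clip(v,50,350)); c=im["color"][v-50:v+50,u-50:u+50,::-1]; out.append(cv2.resize(c,(266,400),interpolation=cv2.INTER_CUBIC) if 0 else cv2.resize(c,(266,266),interpolation=cv2.INTER_CUBIC))
    np.save("c_%s.npy"%n,cloud(im)); save(im,n+"3.png")
cv2.imwrite("pics/lift.png",np.hstack(out))
E
```

```text
False
w 11.678065221008334 [525.  343.1  86. ] [-0.7 -0.4  0.1]
w 11.852075179936469 [ 0.78  0.71 -1.17] [-0.043  0.002 -0.006] 17.1167 [0.56 0.42 1.48 0.   1.24 1.28]
scene foot_tip [(0.71, [321.9, 186.9]), (0.61, [166.1, 244.8])]
scene opener [(0.5, [164.1, 251.8]), (0.29, [333.1, 195.8])]
scene 161.75061788131984 247.59086742391744
side foot_tip [(0.51, [266.0, 267.5]), (0.5, [306.4, 177.3])]
side opener [(0.61, [266.5, 270.8])]
side 267.67680774157293 267.6621587356202
wrist foot_tip [(0.56, [330.4, 209.5])]
wrist opener [(0.84, [321.8, 212.4])]
wrist 324.5583996392077 211.30052148859096
```

View pics/lift.png

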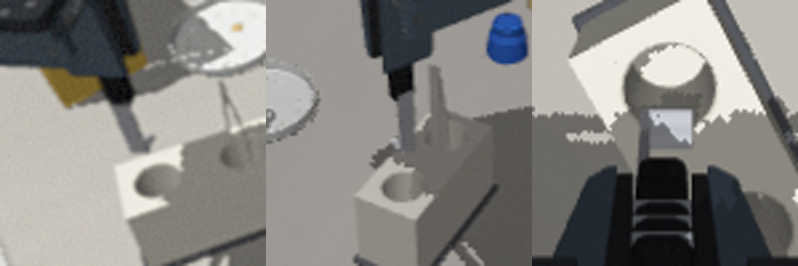

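The wrist crop (right panel) shows the blade at (645,135) with the foot reaching right to (692,125). Image right is tool +y, so the foot points to −41° as assumed. Next: refine the carrier front edge, check IK along the swing, and go to the pre-insertion pose.

```bash
cat >> h.py <<'E'
from scipy.spatial.transform import Rotation as R
YAW=-0.222
def car(cx,cy): return np.array([cx,cy])
ex=np.array([np.cos(YAW),np.sin(YAW),0]); ey=np.array([-np.sin(YAW),np.cos(YAW),0]); ez=np.array([0,0,1.])
L=80.
def pose(front,tip,phi):
    """front: world xy of front-face middle; tip=(X,Z): upper foot tip, X from front face inward; phi: handle leaning back"""
    f=np.cos(phi)*ex+np.sin(phi)*ez; u=-np.sin(phi)*ex+np.cos(phi)*ez
    T=np.array([*front,0])+tip[0]*ex+tip[1]*ez
    p=T-9*f-2.2*u+L*u
    m=np.stack([np.cross(f,-u),f,-u],1)
    q=R.from_matrix(m).as_quat(); return p,np.array([q[3],*q[:3]])
def swing(th,d,phi): 
    r=110-d; return (110-r*np.cos(th),26+r*np.sin(th)),phi
E
python3 - <<'E'
from h import *
W=np.load("w1.npy"); 
class D(dict):pass
M=np.array([[0.993,0.116,0.035,528.307],[-0.121,0.952,0.283,20.245],[0,-0.285,0.959,501.017],[0,0,0,1]])
im=dict(fx=382.94,fy=382.94,cx=321.1,cy=201.65,cam_to_world=M)
for p in((330.5,118),(323.25,195),(410.5,126.2),(326.9,156.5)): print(p,ray(im,p,34).round(1))
m=((W[...,2]>31)&(W[...,2]<38)&(W[...,0]>480)&(W[...,0]<680)&(W[...,1]>-150)&(W[...,1]<30)).astype(np.uint8)
P=W[m>0]; c=(P[:,:2]-[578.7,-68.7]); X=c@ex[:2]; Y=c@ey[:2]
for a in range(-50,50,20):
    s=(Y>a)&(Y<a+20); print(a,np.percentile(X[s],[0,.5,1,99,100]).round(1))
for a in range(-50,50,20):
    s=(X>a)&(X<a+20); print(a,np.percentile(Y[s],[0,.5,99.5,100]).round(1))
# foot tip prediction in wrist image
x,y=525,343.1; im=viewer.get_image("wrist"); M=np.array(im["cam_to_world"])
for n,d in(("tip",9),("heel",-6)):
    w=np.array([x+d*np.cos(-.72),y+d*np.sin(-.72),107]); p=M[:3,:3].T@(w-M[:3,3]); print(n,im["cx"]-im["fx"]*p[0]/p[2],im["cy"]+im["fy"]*p[1]/p[2])
print(pinpoint(im,"foot_tip")[0], im["fx"],im["cx"])
F=(525.0,-56.4)
for th in np.arange(0,1.9,.3): 
    p,q=pose(F,*swing(th,10,.4*th)); j=ik(p,q); print(round(th,1),p.round(),None if j is None else np.round(j,2))
E
```

```text
(330.5, 118) [535.  -15.4  34. ]
(323.25, 195) [ 515.  -109.2   34. ]
(410.5, 126.2) [629.4 -36.7  34. ]
(326.9, 156.5) [525.4 -61.   34. ]
-50 [-56.3 -55.8 -55.6  52.6  57.4]
-30 [-56.2 -55.9 -55.4  54.9  60.1]
-10 [-56.1 -55.6 -55.2  53.   60.1]
10 [-56.1 -55.6 -54.9  54.5  59.8]
30 [-55.9 -55.5 -55.   52.5  56.4]
-50 [-54.7 -53.5  55.   93. ]
-30 [-54.6 -54.   90.6  94.4]
-10 [-54.7 -54.2  58.7  99. ]
10 [-55.1 -53.8  54.8  55.1]
30 [-54.7 -53.9  54.4  55. ]
tip 335.92810552697165 208.21914046224938
heel 316.68934386215494 208.198164799216
{'centre': [333.8, 211.8], 'p': 0.93} 336.71584210745925 322.41489961279467
0.0 [526. -57. 104.] [-0.13  0.34  1.83 -0.    0.97  0.09]
0.3 [521. -56. 132.] [-0.12  0.25  1.89 -0.02  0.88  0.11]
0.6 [525. -56. 156.] [-0.11  0.18  1.94 -0.04  0.78  0.13]
0.9 [537. -59. 174.] [-0.11  0.13  1.98 -0.07  0.67  0.16]
1.2 [554. -63. 184.] [-0.1   0.11  2.03 -0.11  0.53  0.21]
1.5 [575. -68. 185.] [-0.1   0.12  2.08 -0.21  0.35  0.3 ]
1.8 [598. -73. 176.] [-0.09  0.15  2.15 -0.6   0.15  0.69]
```

```bash
sed -i 's/^YAW=.*/YAW=-0.222; F=np.array([524.6,-56.5])/' h.py; python3 - <<'E'
from h import *
o=bot.get_obs(); bot.line_to([525,343.1,245],rate=250)
p,q=pose(F,(-35,90),0); print(p,ik(p,q).round(2)); bot.move_pose(p,q)
p,q=pose(F,(-25,21),0); bot.line_to(p,rate=120)
o=bot.get_obs(); print(o["clock"],o["ee_pos"].round(1),p.round(1),o["force"].round(2))
im=viewer.get_image("wrist"); print(im["fx"]); save(im,"w4.png",(260,120,400,260),4)
M=np.array(im["cam_to_world"])
def px(w): p=M[:3,:3].T@(w-M[:3,3]); return np.round([im["cx"]-im["fx"]*p[0]/p[2],im["cy"]+im["fy"]*p[1]/p[2]],1)
print("tip pred",px(np.array([*F,0])-25*ex+ez*20),"pocket pred",px(np.array([*F,20])))
print([ (t,pinpoint(im,t)[:2]) for t in("foot_tip","pry_pocket","lid_front")])
E
```

```text
[481.6798023  -46.81203687 167.8       ] [-0.12  0.21  1.84 -0.    1.09  0.1 ]
20.2667 [492.  -48.8  99.2] [491.4 -49.   98.8] [-0.32 -0.74  0.3 ]
336.71584210745925
tip pred [335.1 209.5] pocket pred [367.  209.5]
[('foot_tip', [{'centre': [332.9, 210.6], 'p': 0.58}]), ('pry_pocket', [{'centre': [364.8, 210.9], 'p': 0.73}]), ('lid_front', [{'centre': [366.4, 215.5], 'p': 0.75}])]
```

View pics/w4.png

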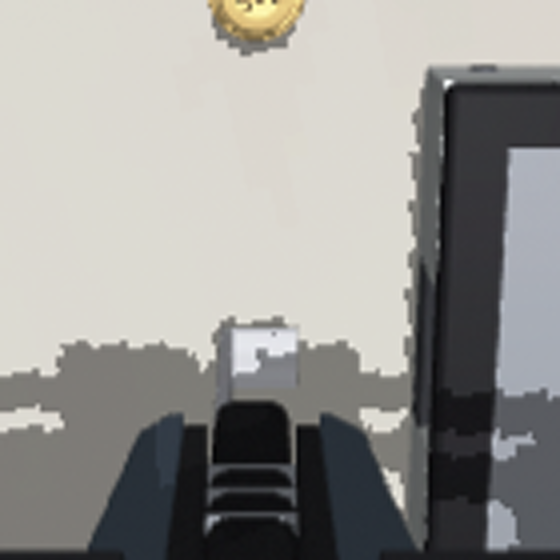

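The foot is at crop (265,358) and points straight at the pocket. The pocket is the dark slot in the front face from (428,262) to (420,420), so they are aligned. Inserting, then a first lift past the catches.

```bash
python3 - <<'E'
from h import *
p,q=pose(F,(11.5,21),0)
hit=bot.line_to(p,rate=40,threshold=4); o=bot.get_obs(); dx=(o["ee_pos"]-p)@ex; print("hit",hit,dx.round(2),o["force"].round(2),o["ee_pos"].round(1))
d=11.5+dx-(1.0 if hit else 0)
print("d",d)
for th in(0,.04,.08,.12,.18):
    (X,Z),phi=swing(th,d,.3*th)
    p,q=pose(F,(X,Z),phi); bot.line_to(p,rate=35,frame=q); o=bot.get_obs(); print(th,o["ee_pos"].round(1),o["force"].round(2),o["moment"].round(2),o["clock"].round(2))
open("d.txt","w").write(str(d))
im=viewer.get_image("scene"); C=cloud(im)
for n in("scene","side"):
    im=viewer.get_image(n); print(n,where(im,"lid_front",46)); save(im,n+"5.png",(240,120,400,240),3)
a=np.hstack([cv2.imread("pics/%s5.png"%n) for n in("scene","side")]); cv2.imwrite("pics/s5.png",cv2.resize(a,(800,300)))
E
```

```text
hit False -0.32 [-1.07  0.11 -0.49] [526.7 -57.   98.7]
d 11.183208433840582Traceback (most recent call last):
  File "<stdin>", line 8, in <module>
AttributeError: 'float' object has no attribute 'round'
```

```bash
python3 - <<'E'
from h import *
d=11.2
for th in(0,.04,.08,.12,.18):
    (X,Z),phi=swing(th,d,.3*th)
    p,q=pose(F,(X,Z),phi); bot.line_to(p,rate=35,frame=q); o=bot.get_obs(); print(th,o["ee_pos"].round(1),o["force"].round(2),o["moment"].round(2),round(o["clock"],2))
for n in("scene","side"):
    im=viewer.get_image(n); print(n,where(im,"lid_front",46)); save(im,n+"5.png",(240,120,400,240),3)
a=np.hstack([cv2.imread("pics/%s5.png"%n) for n in("scene","side")]); cv2.imwrite("pics/s5.png",cv2.resize(a,(800,300)))
E
```

```text
0 [526.8 -57.  103.8] [-0.51  0.38 -0.52] [-0.01 -0.04 -0.03] 22.07
0.04 [526.  -56.8 108.1] [ 0.06 -0.27 -1.47] [-0.06 -0.07  0.05] 22.33
0.08 [525.3 -56.7 112.1] [-0.46 -0.82 -0.77] [-0.   -0.04 -0.06] 22.59
0.12 [524.7 -56.5 115.6] [ 0.01 -0.34 -2.32] [-0.04  0.01 -0.03] 22.85
0.18 [524.1 -56.4 121.2] [-0.08  0.01 -1.74] [-0.02  0.04  0.02] 23.16
scene [(0.5, [280.5, 274.1], [390.6, 186.1, 46.0])]
side [(0.91, [318.8, 186.2], [527.1, -61.8, 46.0]), (0.27, [319.6, 192.7], [517.7, -32.1, 46.0])]
```

View pics/s5.png

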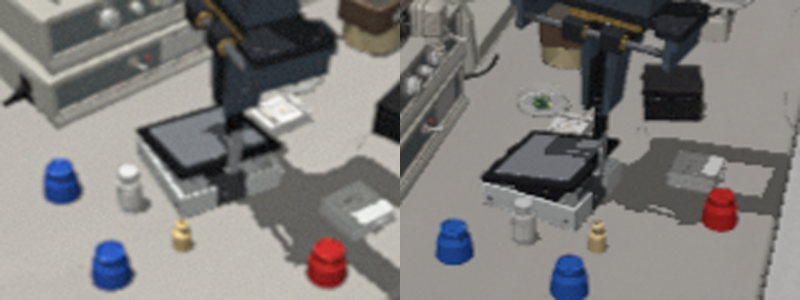

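The lid is off its catches: its front edge at (275,150) in the left panel sits above the wall, resting on the opener's foot. Continuing the swing.

```bash
python3 - <<'E'
from h import *
d=11.2
for th in np.append(np.arange(.3,1.75,.12),[1.76]):
    (X,Z),phi=swing(th,d,.3*th)
    p,q=pose(F,(X,Z),phi); bot.line_to(p,rate=65,frame=q); o=bot.get_obs(); print(round(th,2),o["ee_pos"].round(0),o["force"].round(1),round(o["clock"],2))
bot.hold(.5)
for n in("scene","side"):
    im=viewer.get_image(n); save(im,n+"6.png",(240,90,400,210),3); np.save(n+"6.npy",cloud(im))
a=np.hstack([cv2.imread("pics/%s6.png"%n) for n in("scene","side")]); cv2.imwrite("pics/s6.png",cv2.resize(a,(800,300)))
E
```

```text
0.3 [524. -56. 132.] [-0.2 -0.6 -1.4] 23.68
0.42 [526. -57. 143.] [-0.2 -0.6 -0.6] 23.98
0.54 [528. -57. 153.] [-1.  -0.4 -0.6] 24.29
0.66 [532. -58. 162.] [ 0.1  0.3 -1.9] 24.59
0.78 [537. -59. 169.] [-0.7  0.1 -1.4] 24.89
0.9 [543. -61. 176.] [-0.3 -0.5 -1.4] 25.18
1.02 [550. -62. 182.] [ 0.6  0.3 -0.6] 25.48
1.14 [558. -64. 186.] [ 0.3  0.5 -1.6] 25.77
1.26 [566. -66. 189.] [ 0.5  0.6 -0.8] 26.06
1.38 [575. -68. 190.] [ 0.6  0.2 -0.7] 26.35
1.5 [584. -70. 190.] [ 0.4 -0.  -0.9] 26.64
1.62 [593. -72. 189.] [ 0.1 -0.3 -0.7] 26.94
1.74 [602. -74. 186.] [-0.1 -0.1 -0.5] 27.24
1.76 [604. -74. 186.] [-0.1 -0.  -1. ] 27.49
```

View pics/s6.png

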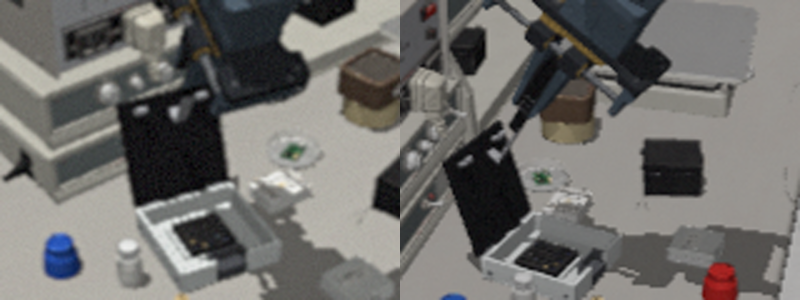

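The lid is over and the waffle pack still lies in its nest at (205,238) in the left panel. Backing off, then returning the opener to its well.

```bash
python3 - <<'E'
from h import *
o=bot.get_obs(); p=o["ee_pos"]-60*ex+10*ez; bot.line_to(p,rate=120)
p,q=pose(F,(0,160),0); bot.line_to(p,rate=150,frame=q)
q=down(0.851); x,y=525,343.1
bot.move_pose([x,y,245],q)
o=bot.get_obs(); print(o["clock"],o["gripper_width"]*91)
im=viewer.get_image("wrist"); M=np.array(im["cam_to_world"])
w=np.array([x+9*np.cos(-.72),y+9*np.sin(-.72),166]); pp=M[:3,:3].T@(w-M[:3,3]); print("pred",im["cx"]-im["fx"]*pp[0]/pp[2],im["cy"]+im["fy"]*pp[1]/pp[2],pinpoint(im,"foot_tip")[:1],pinpoint(im,"opener")[:1])
save(im,"w7.png",(240,100,400,260),3)
im=viewer.get_image("scene"); print([(t,where(im,t,z)) for t,z in(("lid_front",130),("lid_hinge",26))])
C=cloud(im); c=C-np.array([*F,0]); X=c@ex; Y=c@ey; Z=C[...,2]; m=(abs(Y)<45)&(Z>45)&(Z<140)&(X>95)&(X<175)
A=np.polyfit(Z[m],X[m],1); print("lid slope angle",np.pi/2+np.arctan(A[0]),m.sum())
E
```

```text
31.0833 12.054852655405197
pred 334.8783264312878 207.41682735329448 [{'centre': [334.3, 208.4], 'p': 0.59}] [{'centre': [323.8, 211.1], 'p': 0.87}]
[('lid_front', [(0.72, [312.2, 170.2], [518.3, 8.8, 130.0]), (0.57, [306.2, 127.9], [661.2, -84.4, 130.0])]), ('lid_hinge', [(0.78, [313.9, 166.8], [632.8, -85.2, 26.0])])]
lid slope angle 1.909718703112425 1157
```

View pics/w7.png

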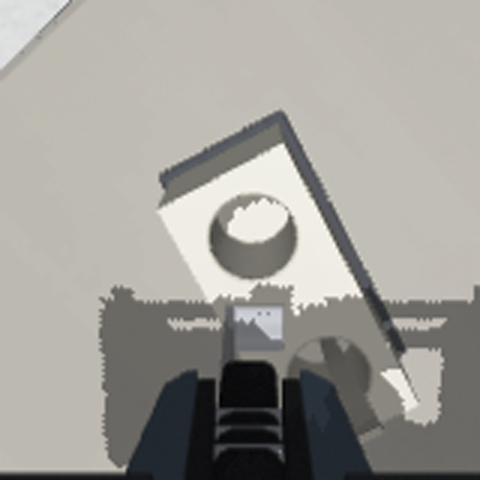

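The lid measures 1.91 rad, so it is fully open, and the opener has not slipped in the grip. Lowering it at the grasp position.

```bash
python3 - <<'E'
from h import *
x,y=525,343.1
bot.line_to([x,y,150],rate=120)
print(bot.line_to([x,y,86],rate=50,threshold=4)); o=bot.get_obs(); print(o["ee_pos"].round(1),o["force"].round(1))
if o["ee_pos"][2]<89:
    effector.gripper_to(0.5); bot.line_to([x,y,200],rate=150)
    bot.move_pose([470,300,330],down(2.12)); im=viewer.get_image("wrist"); W=cloud(im)
    m=(W[...,2]>148)&(W[...,2]<164)&(abs(W[...,0]-520)<45)&(abs(W[...,1]-340)<45); P=W[m]; print(len(P),cv2.minAreaRect(P[:,:2].astype(np.float32)) if len(P) else '',np.median(P,0) if len(P) else '')
    a=im["color"]; save(im,"w8.png",(200,110,440,290),2)
    s=viewer.get_image("scene"); save(s,"scene8.png",(130,130,430,310),2)
    C=cloud(s); c=C-np.array([*F,0]); X=c@ex; Y=c@ey; Z=C[...,2]; m=(abs(Y)<45)&(Z>45)&(Z<140)&(X>95)&(X<175)
    print("lid",np.pi/2+np.arctan(np.polyfit(Z[m],X[m],1)[0]))
    cv2.imwrite("pics/end.png",cv2.resize(np.vstack([cv2.resize(cv2.imread("pics/w8.png"),(600,450))[:,:],cv2.imread("pics/scene8.png")]),(430,580)))
    for t in("loupe","waffle_pack","vial","weight","chip_box","fixture"):
        for r in regions_of(s,t)[:4]:
            p=C[r["region"]]; print(t,round(r["p"],2),np.round(r["extent"]),np.nanmedian(p,0).round(),np.nanmax(p[:,2]).round())
print(bot.get_obs()["clock"])
E
```

```text
False
[525.2 343.3  86.3] [ 0.1  0.  -0.8]
186 ((523.5130004882812, 344.4535827636719), (15.966638565063477, 12.092842102050781), 50.12741470336914) [522.57125981 344.80461971 155.73575175]
lid 1.9090818297176204
loupe 0.75 [278. 216. 293. 237.] [507.  97.  22.] 36.0
loupe 0.72 [365. 214. 379. 236.] [389. -53.  24.] 36.0
loupe 0.7 [257. 182. 273. 204.] [630.  69.  22.] 36.0
loupe 0.62 [272. 257. 294. 286.] [406. 171.  23.] 37.0
waffle_pack 0.82 [307. 174. 333. 193.] [583. -71.  10.] 13.0
vial 0.64 [285. 182. 295. 202.] [574.  28.  31.] 50.0
weight 0.7 [285. 120. 334. 173.] [652. -86.  79.] 130.0
weight 0.5 [309. 206. 316. 225.] [503.  21.  16.] 33.0
weight 0.44 [156. 228. 228. 305.] [502. 311.  50.] 128.0
chip_box 0.8 [369. 191. 397. 215.] [ 429. -134.   15.] 19.0
chip_box 0.67 [287. 125. 355. 208.] [635. -78.  37.] 129.0
fixture 0.71 [342. 158. 370. 176.] [ 584. -180.   15.] 23.0
36.9167
```

View pics/scene8.png

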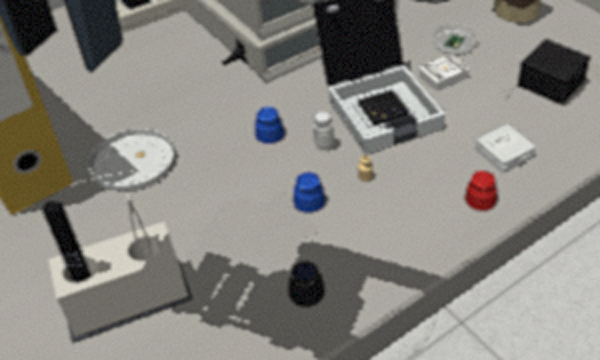

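The picture shows the opener in its well at (65,240), the loupe upright at (306,285), the lid open at (360,40) and the pack in the carrier. Nothing else has moved, so I'm handing in.

```bash
python3 - <<'E'
from h import *
print(bot.hand_in())
E
```

```text
the job is handed in; nothing more can be done
None
```

The job is finished and handed in, with the last clock reading at 36.9 s of the 66 s allowed. I moved the black loupe off the lid and stood it upright on the bench near (415, 170). I then levered the lid off its catches with the opener's foot, swung it over, and put the opener back in its well foot down.

- **Lid:** it measured 1.91 rad twice after the opener had left it, against the stop at 1.92.
- **Opener:** it stands upright in its well, with its top at z = 156 mm as before and within about 2 mm of its starting place.
- **Surroundings:** the waffle pack is in the carrier, and the vial, weight, chip box and fixture read within about 2 mm of their starting positions.
- **Disagreements:** the networks gave some false hits, such as "weight" and "chip_box" on the open lid. I discarded these after comparing them with the picture. No check failed.

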